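# Lock the transfer rod with its linch pin

## Task

Lock the transfer rod in its cradle for transport: push the rod fully home by its black upright handle so that the cross hole comes out of the front bracket, then take the linch pin (the pin with the wire loop) from the stand and put it down through the cross hole until its collar sits on the rod, with its open loop facing out past the rod's free end. Last, swing the sprung loop down over the rod's end until it snaps shut round it, and leave everything so.

Things in the scene. Friction and masses are not known exactly. Their poses are not given: they have to be found in the camera images.
- rod_cradle: Fixed aluminium cradle, base 175 x 76 x 8 mm. Front bracket at x = 40 to 70 mm, rear bracket at x = -80 to -60 mm, both 50 mm wide, tops 75 mm above the bench. A rod slides in them along x, its centre line 60 mm above the bench. Origin: on the bench below the rod. x points along the rod to its free, flat end; z up.
- lock_rod (a joint): Travel of the rod in m: 0 = drawn back, 0.045 = fully home against its stop (moves along the cradle's +x; friction about 3 N, it stays where it is left). Starts between 0 and 0.02, with the cross hole hidden inside the front bracket.
- rod_handle (a point): Top centre of the rod's upright black handle, a round post 14 mm in diameter standing on the rod between the two brackets; its top is 115 mm above the bench, so the upper 40 mm stand above the brackets. It moves with the rod. x points to the rod's free end, z up.
- cross_hole (a point): Centre of the mouth of the vertical through hole in the rod's flat end, on its upper face 67 mm above the bench; moves with the rod. Flat end: 28 mm wide, 14 mm thick, ends 14 mm past the hole in +x. Hole: 11.5 mm diameter, 1.5 mm chamfer; with the rod home, 15 mm in front of the front bracket. x points along the rod to its free end, z up.
- pin_stand: Fixed white plastic block 130 x 50 x 34 mm in the metal parts tray, with two holes in its top, 76 mm apart along its x axis: the linch pin stands in one and the plain pin in the other, collars on the top face. Origin: centre of its underside.
- linch_pin: Loose steel pin, 55 to 95 g, with a wire loop. Origin: on its axis at the collar's underside; z up. Shank below: 9 x 26 mm, tapered tip. Above: collar 18 mm dia., 3 mm thick, then a 16 x 16 mm square head, its top 30 mm above the origin. The loop hinges along y, 6 mm above the origin; open, it stands out to +x, leaving the head free to grip 12 to 30 mm above the origin.
- linch_loop (a joint): Angle of the wire loop in rad: 0 = open (stands out to the pin's +x, 10 degrees above level), 1.75 = shut (hangs straight down, its bar under the shank's tip). An over-centre spring holds it at either end: dead point near 0.7 rad. Pushing its bar down past that takes about 1 to 2 N; then it snaps shut by itself if nothing is in its way.
- loop_bar (a point): Middle of the loop's outer cross bar, 36 mm from the hinge. The loop is of 4 mm round wire, 46 mm wide outside and 38 mm inside, so it passes freely over the 28 mm wide rod end.
- plain_pin: Loose plain steel pin without a loop in the other hole of the stand: same shank (9 x 26 mm), flat round head 18 mm in diameter and 6 mm high. Origin: on its axis at the underside of the head. Not needed.

How it is judged (in metres and radians):
On the way, in this order (a step that is already met when the one before it is completed fails the run):
1. the rod is pushed home (value of joint lock_rod above 0.041 m), for 0.2 s.
2. the linch pin stands in the cross hole with its collar on the rod and its loop still open (horizontal distance between linch_pin and cross_hole below 0.005 m and z of linch_pin in the frame of cross_hole between -0.005 and 0.004 m and value of joint linch_loop below 0.5 rad), for 0.2 s.
At the end, for the whole second after the job is handed in: Rod travel over 40 mm; linch pin at rest in the cross hole, upright within 0.2 rad, axis within 5 mm of the hole's, collar seated within 4 mm; loop shut round the rod end (over 1.55 rad), the pin's x axis within 0.6 rad of the rod's line (value of joint lock_rod above 0.04 m and horizontal distance between linch_pin and cross_hole below 0.005 m and z of linch_pin in the frame of cross_hole between -0.005 and 0.004 m and angle between linch_pin's own z axis and vertical below 0.2 rad and value of joint linch_loop above 1.55 rad and angle between the x axis of linch_pin and the x axis of cross_hole, either way round below 0.6 rad and linear speed of linch_pin below 0.02 m/s); the robot touches nothing.
It also fails if it takes over 61 s, if anything falls off the work surface, if the arm or the gripper's body presses on something with over 40 N, if the wrist force passes 120 N, or if a joint passes its speed limit or range.

## Robot

A 7-joint arm with a two-finger parallel gripper is mounted at the origin on a cart in front of the work surface, level with it; the furniture and walls round the work are solid. World frame = base frame: x ahead of the robot, y to its left, z up, the work surface at z = 0. Lengths are in mm, angles in rad, forces in N, time in s.
With the tool pointing down it reaches from about 400 to 875 mm from the base axis. Payload 4.4 kg.
Tool frame: the origin (TCP) lies between the finger pads; the fingertips stand 22 mm ahead of it and the grasp point (between the pads) lies 3 mm ahead of it; z points along the fingers, y is the line along which they close (so a half turn about z gives the same grasp; the last joint's range is limited). The gripper opens to 85 mm and grips with 20 to 120 N. Pads are 22 mm wide; open, the fingers measure 114 mm over their backs; the gripper's body (76 mm by 85 mm) begins 54 mm behind the grasp point. The pads swing forward as they close: fully open they stand 13 mm farther back than shut.
Start: joints at [1.225, 0.628, 0.038, 1.517, -0.027, 0.996, -0.02], TCP at [179.533, -624.728, 253.313] pointing down, gripper open.
Joint ranges: [-3.06, 3.06], [-0.37, 2.12], [-1.25, 1.32], [0.18, 2.47], [-1.1, 4.24], [0.23, 1.98], [-2.94, 2.94]. Speed limits (rad/s): [2.57, 2.57, 3.14, 3.14, 3.14, 3.14, 3.14].

## Interface

Orientations are given as [roll, pitch, yaw] about the fixed x, y, z axes, in that order (R = Rz(yaw) Ry(pitch) Rx(roll)).
In Python, from cell import ctrl gives the robot as it stands.
- The arm moves only by the tool step_arm, never from a script. Its argument "plan" is a list of rows, each an object of numbers: "dx", "dy", "dz": the shift along the tool's x, y, z scaled (see below); "ax", "ay", "az": the turn, a rotation vector about the tool's x, y, z scaled (see below); "gripper": the opening, from 0 (shut) to 1 (fully open). A call has 1 to 20 rows; each row shifts and turns the commanded pose from where the row before left it, along the tool's axes as they then stand; what a row does not reach is not made up. The controller multiplies each number of a shift by 0.3 m and each number of a turn by 90 degrees. A row lasts 1/8 s, in which the tool goes at most 62.5 mm and 10.7 degrees, less where a joint would pass 70% of its speed; a pose out of reach is approached as far as the arm can. A call with a number of a shift or a turn outside -1 to 1 is refused whole. A call with a gripper value outside its range is refused whole. The fingers move at their own pace and stop on an object; the grip force is fixed at half the most. Time passes only in rows, so rows that do not move let the fingers close. It gives the time, the measured TCP pose, the force, the opening and the grip force at its end, in the units of the state.
- ctrl.read_state(): the state, without advancing time (a new reading comes with each control period).
- ctrl.get_image(name): name is "scene" or "top"; returns a dict with "color" (384x512x3 uint8, red, green, blue), "range_z" (384x512 float32, mm along the optical axis (not along the pixel's ray), 0 where there is no reading), "fx", "fy", "cx", "cy" (pixels), "T" (4x4, takes a point from camera to world coordinates). Camera axes: x right, y down, z forward; pixel columns grow to the right and rows downward; lengths in mm; the calibration is good to about 2 mm. A picture is of the moment at which its call begins.
- ctrl.finish_job(): hands the job in; it is judged then, once.
The state is a dict: "clock": time; "qpos": joint angles; "qd": joint speeds; "tau": joint torques, N m; "eef_pos": TCP position; "tool_rot": TCP orientation; "force": force on the tool from outside, world axes, zero at the start; "torque": the same for the moment, N m; "width": finger opening in mm; "gripper_force": force on a finger pad.
Only numpy, scipy, OpenCV 4.12 (cv2) and the standard library are available. Lean on these libraries where they do the work, as an engineer would, in place of code of your own. Each camera call takes 0.05 s, during which the arm holds its last target. There are 200 camera calls.

## Working session

There is one attempt and no reset: what is moved stays moved. The work goes in short steps, Python scripts to look and compute and a tool call to move; the robot and the scene stay as the last step left them, time stands still between calls to the robot, and variables do not carry over. Pictures are saved under pics/ and viewed, at most 10 in all, crops included, and the job is handed in when it is done.

Besides the shell and the picture viewer there is one more tool, called after ">>>" as name(argument=value, ...), one argument or row to a line, values as JSON. step_arm: Moves the arm, as the interface text tells. Shifts and turns lie within -1 to 1; 1 stands for 0.3 m of shift or 90 degrees of turn. Its arguments: {"type":"object","properties":{"plan":{"type":"array"}},"required":["plan"]}

```bash
mkdir -p pics; ls
python3 - <<'E'
from cell import ctrl
import cv2,numpy as np
for n in("scene","top"):
    i=ctrl.get_image(n); np.savez("%s0.npz"%n,**i)
    cv2.imwrite("pics/%s0.png"%n,cv2.resize(i["color"][:,:,::-1],(800,600),interpolation=cv2.INTER_CUBIC))
    print(n,i["fx"],i["cx"],i["cy"],np.round(i["T"],3).tolist())
s=ctrl.read_state();print(s)
E
```

```text
pics
scene 454.25711855601594 255.37211014662452 182.48396354409462 [[0.883, -0.31, 0.352, 232.658], [-0.469, -0.568, 0.677, -665.145], [-0.01, -0.763, -0.647, 741.802], [0.0, 0.0, 0.0, 1.0]]
top 398.23743319125117 251.54588265136002 188.35711766843988 [[0.002, -0.995, 0.096, 502.785], [-1.0, -0.0, 0.021, 3.197], [-0.021, -0.096, -0.995, 1089.538], [0.0, 0.0, 0.0, 1.0]]
{'clock': 0.1, 'qpos': array([ 1.22517712,  0.62921586,  0.03844293,  1.51827896, -0.02697228,
        0.99630675, -0.02000788]), 'qd': array([ 6.27577853e-05, -2.48555067e-03,  6.01572523e-04, -1.94241192e-03,
        1.30400638e-04, -1.25826109e-03,  7.71436996e-04]), 'tau': array([ 3.49309725e-03, -5.64527750e+01,  1.23088628e+00, -1.93971473e+01,
        1.14334573e-02,  5.38582768e-03, -3.54373333e-05]), 'eef_pos': array([ 179.39582781, -624.20476279,  252.5019664 ]), 'tool_rot': array([-3.13990205e+00,  3.74910973e-05,  2.79827676e-01]), 'force': array([-0.09531577,  0.48413415,  0.18775236]), 'torque': array([-0.06817357,  0.02578051, -0.01171994]), 'gripper_force': 0.0, 'width': 85.30866594934486}
```

View pics/scene0.png

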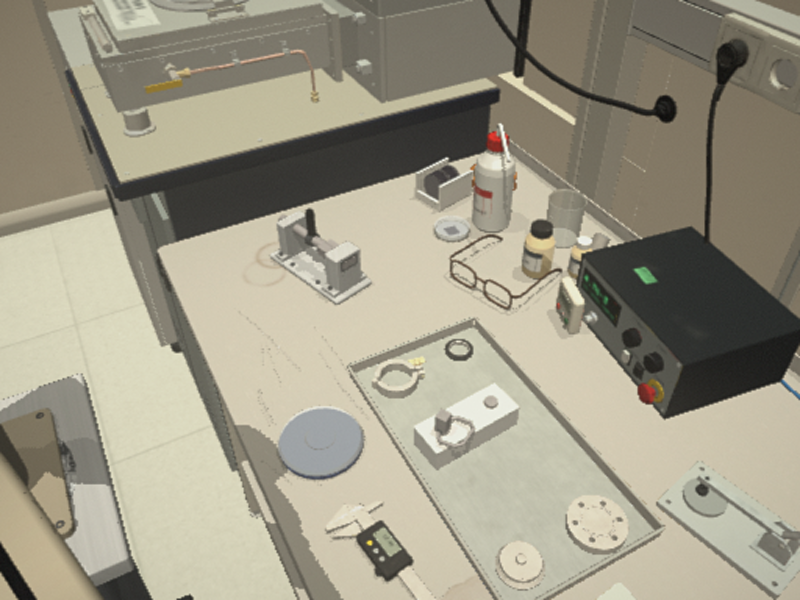

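View pics/top0.png

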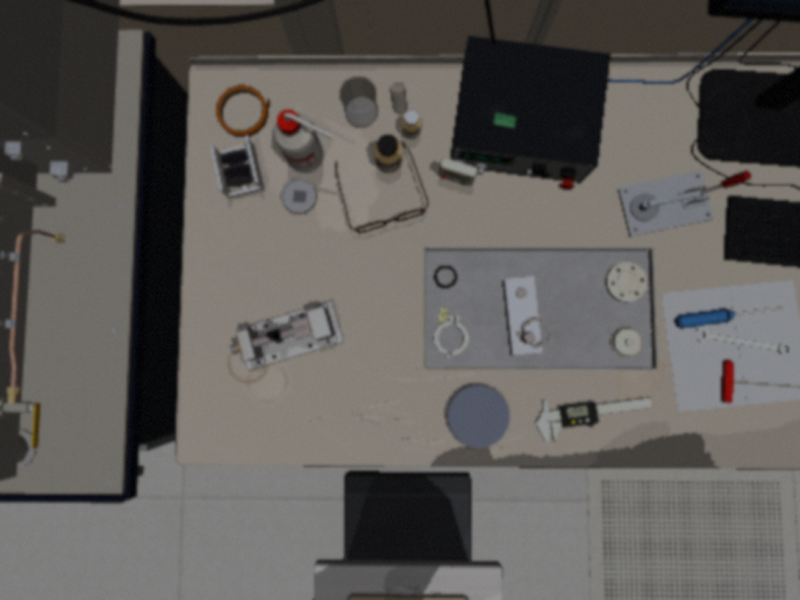

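The scene view shows the cradle at about (320,255) with its black handle at (310,222). The stand is at (466,425), with the linch pin's head at (443,420) and the plain pin at (491,402). In the top view the cradle is at (287,335), the front bracket at (318,320), the stand at (522,316) and the loop at (535,330). Next I'll crop in for detail.

Run:
```python
import cv2,numpy as np
def crop(n,x0,y0,w,h):
    c=np.load(n+"0.npz")["color"][y0:y0+h,x0:x0+w,::-1]
    return cv2.resize(c,(400,300),interpolation=cv2.INTER_CUBIC)
a=np.vstack([np.hstack([crop("scene",168,124,80,60),crop("scene",258,236,80,60)]),
 np.hstack([crop("top",142,182,80,60),crop("top",300,172,80,60)])])
cv2.imwrite("pics/c0.png",a)
```

```text
(no output)
```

View pics/c0.png

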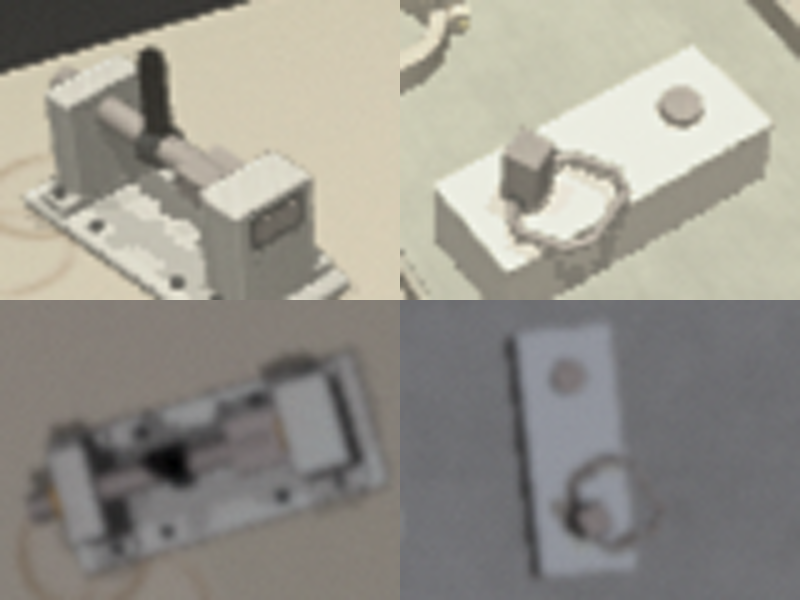

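```bash
cat > h.py <<'E'
import cv2,numpy as np
def cloud(i):
    z=np.asarray(i["range_z"],float);v,u=np.mgrid[:z.shape[0],:z.shape[1]]
    P=np.stack([(u-i["cx"])/i["fx"]*z,(v-i["cy"])/i["fy"]*z,z],-1)
    T=np.asarray(i["T"]);P=P@T[:3,:3].T+T[:3,3];P[z<=0]=np.nan;return P
def ray(i,u,v,h):
    T=np.asarray(i["T"]);d=T[:3,:3]@[(u-i["cx"])/i["fx"],(v-i["cy"])/i["fy"],1];o=T[:3,3]
    return o+d*(h-o[2])/d[2]
E
python3 - <<'E'
from h import *
np.set_printoptions(precision=1,suppress=True)
S=np.load("scene0.npz");T=np.load("top0.npz")
for n,i,cr,sr in(("scene",S,(168,124),(258,236)),("top",T,(142,182),(300,172))):
    P=cloud(i)
    for nm,(x0,y0) in(("cradle",cr),("stand",sr)):
        Q=P[y0:y0+60,x0:x0+80].reshape(-1,3);Q=Q[~np.isnan(Q[:,0])]
        hist=np.histogram(Q[:,2],np.arange(-10,125,5));print(n,nm,dict(zip(hist[1][:-1].astype(int).tolist(),hist[0].tolist())))
        lo,hi=((71,80) if nm=="cradle" else (30,45))
        q=Q[(Q[:,2]>lo)&(Q[:,2]<hi)]
        print(len(q),q[:,2].mean(),cv2.minAreaRect(q[:,:2].astype(np.float32)),cv2.boxPoints(cv2.minAreaRect(q[:,:2].astype(np.float32))))
        if nm=="cradle":
            q=Q[(Q[:,2]>90)];print("handle",len(q),q.mean(0),q.max(0))
# hand-read points
f=lambda c,u,v:(c[0]+u/5-.4,c[1]+v/5-.4)
print("handle top S",ray(S,*f((168,124),150,52),115))
print("front top S",[ray(S,*f((168,124),*p),75) for p in((203,207),(268,152),(313,185),(241,222))])
print("front top T",[ray(T,*f((142,182),*p),75) for p in((275,82),(330,72),(345,165),(290,178))])
print("plain pin top S",ray(S,*f((258,236),682-400,103),40))
print("plain pin top T",ray(T,*f((300,172),567-400,377-300),40))
print("head top S",ray(S,*f((258,236),530-400,143),65),"T",ray(T,*f((300,172),593-400,518-300),65))
print("loop mid S",[ray(S,*f((258,236),*p),48) for p in((505-400,210),(628-400,200),(570-400,152),(565-400,245))])
print("loop T",[ray(T,*f((300,172),*p),48) for p in((600-400,460-300),(655-400,495-300),(630-400,545-300),(575-400,485-300))])
E
```

```text
scene cradle {-10: 46, -5: 415, 0: 2162, 5: 432, 10: 222, 15: 84, 20: 60, 25: 60, 30: 61, 35: 62, 40: 48, 45: 55, 50: 56, 55: 77, 60: 95, 65: 208, 70: 149, 75: 203, 80: 9, 85: 8, 90: 12, 95: 11, 100: 5, 105: 11, 110: 13, 115: 9}
316 75.46533068837002 ((538.0117797851562, 203.60934448242188), (50.978981018066406, 152.92330932617188), 17.21228790283203) [[491.  269.1]
 [536.3 123. ]
 [585.  138.1]
 [539.7 284.2]]
handle 61 [533.7 213.5 104.7] [542.2 221.2 117.2]
scene stand {-10: 0, -5: 39, 0: 2453, 5: 254, 10: 141, 15: 180, 20: 137, 25: 96, 30: 148, 35: 1024, 40: 86, 45: 87, 50: 48, 55: 23, 60: 18, 65: 52, 70: 0, 75: 0, 80: 0, 85: 0, 90: 0, 95: 0, 100: 0, 105: 0, 110: 0, 115: 0}
1258 37.0613395385787 ((571.2730712890625, -193.04208374023438), (131.9166259765625, 54.800148010253906), 4.743706226348877) [[ 503.3 -171.2]
 [ 507.8 -225.8]
 [ 639.3 -214.9]
 [ 634.7 -160.3]]
top cradle {-10: 18, -5: 1455, 0: 1526, 5: 666, 10: 187, 15: 78, 20: 17, 25: 8, 30: 9, 35: 15, 40: 10, 45: 9, 50: 11, 55: 16, 60: 90, 65: 217, 70: 233, 75: 182, 80: 3, 85: 2, 90: 4, 95: 3, 100: 0, 105: 4, 110: 13, 115: 
[... 664 characters left out ...]
6.  220.5 115. ]
front top S [array([527.3, 143.3,  75. ]), array([572.9, 168.3,  75. ]), array([580.8, 133.6,  75. ]), array([538.5, 124.1,  75. ])]
front top T [array([576., 165.,  75.]), array([581.2, 136.8,  75. ]), array([533.6, 128.5,  75. ]), array([526.9, 156.6,  75. ])]
plain pin top S [ 610.7 -188.6   40. ]
plain pin top T [ 608.  -189.9   40. ]
head top S [ 535.6 -194.6   65. ] T [ 533.  -197.3   65. ]
loop mid S [array([ 518.4, -206.1,   48. ]), array([ 561.9, -224.3,   48. ]), array([ 554.6, -194. ,   48. ]), array([ 529.9, -230.8,   48. ])]
loop T [array([ 563.7, -204.8,   48. ]), array([ 545.5, -233. ,   48. ]), array([ 519.5, -219.5,   48. ]), array([ 550.6, -191.6,   48. ])]
```

Both views agree:

| Item | Estimate |
|---|---|
| Cradle origin | about (539, 200) |
| Rod yaw | -1.27 rad |
| Handle | x ≈ -15 on the rod |
| Linch pin | about (534, -197) |
| Loop yaw | about -60° |

I'll turn the tool and travel there with the gripper shut.

>>> step_arm(
  plan=[
    {"az": -0.1125, "gripper": 0},
    {"az": -0.1125, "gripper": 0},
    {"az": -0.1125, "gripper": 0},
    {"az": -0.1125, "gripper": 0},
    {"az": -0.1125, "gripper": 0},
    {"az": -0.1125, "gripper": 0},
    {"az": -0.1125, "gripper": 0},
    {"az": -0.1125, "gripper": 0},
    {"az": -0.1125, "gripper": 0},
    {"dx": 0.06, "dy": 0.168, "gripper": 0},
    {"dx": 0.06, "dy": 0.168, "gripper": 0},
    {"dx": 0.06, "dy": 0.168, "gripper": 0},
    {"dx": 0.06, "dy": 0.168, "gripper": 0},
    {"dx": 0.06, "dy": 0.168, "gripper": 0},
    {"dx": 0.06, "dy": 0.168, "gripper": 0},
    {"dx": 0.06, "dy": 0.168, "gripper": 0},
  ],
)

```text
invalid input
```

>>> step_arm(
  plan=[
    {"dx": 0, "dy": 0, "dz": 0, "ax": 0, "ay": 0, "az": -0.1125, "gripper": 0},
  ],
)

```text
clock: 0.22
eef_pos: [179.6, -624.3, 252.6]
tool_rot: [-3.14, 0.0, 0.461]
force: [-0.2, 0.1, 0.1]
width: 69.6
gripper_force: 0.0
```

>>> step_arm(
  plan=[
    {"dx": 0, "dy": 0, "dz": 0, "ax": 0, "ay": 0, "az": -0.1125, "gripper": 0},
    {"dx": 0, "dy": 0, "dz": 0, "ax": 0, "ay": 0, "az": -0.1125, "gripper": 0},
    {"dx": 0, "dy": 0, "dz": 0, "ax": 0, "ay": 0, "az": -0.1125, "gripper": 0},
    {"dx": 0, "dy": 0, "dz": 0, "ax": 0, "ay": 0, "az": -0.1125, "gripper": 0},
    {"dx": 0, "dy": 0, "dz": 0, "ax": 0, "ay": 0, "az": -0.1125, "gripper": 0},
    {"dx": 0, "dy": 0, "dz": 0, "ax": 0, "ay": 0, "az": -0.1125, "gripper": 0},
    {"dx": 0, "dy": 0, "dz": 0, "ax": 0, "ay": 0, "az": -0.1125, "gripper": 0},
    {"dx": 0, "dy": 0, "dz": 0, "ax": 0, "ay": 0, "az": -0.1125, "gripper": 0},
    {"dx": 0.06, "dy": 0.168, "dz": 0, "ax": 0, "ay": 0, "az": 0, "gripper": 0},
    {"dx": 0.06, "dy": 0.168, "dz": 0, "ax": 0, "ay": 0, "az": 0, "gripper": 0},
    {"dx": 0.06, "dy": 0.168, "dz": 0, "ax": 0, "ay": 0, "az": 0, "gripper": 0},
    {"dx": 0.06, "dy": 0.168, "dz": 0, "ax": 0, "ay": 0, "az": 0, "gripper": 0},
    {"dx": 0.06, "dy": 0.168, "dz": 0, "ax": 0, "ay": 0, "az": 0, "gripper": 0},
    {"dx": 0.06, "dy": 0.168, "dz": 0, "ax": 0, "ay": 0, "az": 0, "gripper": 0},
    {"dx": 0.06, "dy": 0.168, "dz": 0, "ax": 0, "ay": 0, "az": 0, "gripper": 0},
  ],
)

```text
clock: 2.1
eef_pos: [480.4, -399.1, 252.9]
tool_rot: [-3.141, -0.0, 1.87]
force: [-0.5, -0.9, 0.2]
width: -0.4
gripper_force: 0.0
```

>>> step_arm(
  plan=[
    {"dx": 0.183, "dy": 0.07, "dz": 0, "ax": 0, "ay": 0, "az": 0, "gripper": 0},
    {"dx": 0.183, "dy": 0.07, "dz": 0, "ax": 0, "ay": 0, "az": 0, "gripper": 0},
    {"dx": 0.183, "dy": 0.07, "dz": 0, "ax": 0, "ay": 0, "az": 0, "gripper": 0},
    {"dx": 0.183, "dy": 0.07, "dz": 0, "ax": 0, "ay": 0, "az": 0, "gripper": 0},
    {"dx": 0.183, "dy": 0.07, "dz": 0, "ax": 0, "ay": 0, "az": 0, "gripper": 0},
    {"dx": 0.183, "dy": 0.07, "dz": 0, "ax": 0, "ay": 0, "az": 0, "gripper": 0},
    {"dx": 0.183, "dy": 0.07, "dz": 0, "ax": 0, "ay": 0, "az": 0, "gripper": 0},
    {"dx": 0.183, "dy": 0.07, "dz": 0, "ax": 0, "ay": 0, "az": 0, "gripper": 0},
    {"dx": 0.183, "dy": 0.07, "dz": 0, "ax": 0, "ay": 0, "az": 0, "gripper": 0},
    {"dx": 0.183, "dy": 0.07, "dz": 0, "ax": 0, "ay": 0, "az": 0, "gripper": 0},
    {"dx": 0.183, "dy": 0.07, "dz": 0, "ax": 0, "ay": 0, "az": 0, "gripper": 0},
    {"dx": 0, "dy": 0, "dz": 0, "ax": 0, "ay": 0, "az": 0, "gripper": 0},
  ],
)

```text
clock: 3.6
eef_pos: [520.5, 251.5, 253.2]
tool_rot: [3.141, -0.004, 1.879]
force: [-0.3, -1.0, -0.1]
width: -0.2
gripper_force: 0.0
```

>>> step_arm(
  plan=[
    {"dx": 0, "dy": 0.008, "dz": 0.119, "ax": 0, "ay": 0, "az": 0, "gripper": 0},
    {"dx": 0, "dy": 0, "dz": 0.119, "ax": 0, "ay": 0, "az": 0, "gripper": 0},
    {"dx": 0, "dy": 0, "dz": 0.119, "ax": 0, "ay": 0, "az": 0, "gripper": 0},
    {"dx": 0, "dy": 0, "dz": 0.119, "ax": 0, "ay": 0, "az": 0, "gripper": 0},
    {"dx": 0, "dy": 0, "dz": 0, "ax": 0, "ay": 0, "az": 0, "gripper": 0},
    {"dx": -0.03, "dy": 0, "dz": 0, "ax": 0, "ay": 0, "az": 0, "gripper": 0},
    {"dx": -0.02, "dy": 0, "dz": 0, "ax": 0, "ay": 0, "az": 0, "gripper": 0},
    {"dx": -0.02, "dy": 0, "dz": 0, "ax": 0, "ay": 0, "az": 0, "gripper": 0},
    {"dx": -0.02, "dy": 0, "dz": 0, "ax": 0, "ay": 0, "az": 0, "gripper": 0},
    {"dx": -0.02, "dy": 0, "dz": 0, "ax": 0, "ay": 0, "az": 0, "gripper": 0},
  ],
)

```text
clock: 4.85
eef_pos: [534.7, 214.3, 111.2]
tool_rot: [3.14, -0.001, 1.87]
force: [0.8, 4.1, 2.4]
width: 0.2
gripper_force: 1.5
```

>>> step_arm(
  plan=[
    {"dx": -0.015, "dy": 0, "dz": 0, "ax": 0, "ay": 0, "az": 0, "gripper": 0},
    {"dx": -0.015, "dy": 0, "dz": 0, "ax": 0, "ay": 0, "az": 0, "gripper": 0},
  ],
)

```text
clock: 5.1
eef_pos: [536.7, 206.9, 110.7]
tool_rot: [3.14, -0.003, 1.87]
force: [-3.0, 9.3, 1.6]
width: 0.2
gripper_force: 4.8
```

>>> step_arm(
  plan=[
    {"dx": -0.015, "dy": 0, "dz": 0, "ax": 0, "ay": 0, "az": 0, "gripper": 0},
    {"dx": -0.015, "dy": 0, "dz": 0, "ax": 0, "ay": 0, "az": 0, "gripper": 0},
  ],
)

```text
clock: 5.35
eef_pos: [536.8, 206.5, 110.9]
tool_rot: [3.139, -0.013, 1.876]
force: [-8.7, 23.7, -0.6]
width: 0.3
gripper_force: 12.7
```

>>> step_arm(
  plan=[
    {"dx": -0.01, "dy": 0, "dz": 0, "ax": 0, "ay": 0, "az": 0, "gripper": 0},
    {"dx": -0.01, "dy": 0, "dz": 0, "ax": 0, "ay": 0, "az": 0, "gripper": 0},
  ],
)

```text
clock: 5.6
eef_pos: [536.8, 206.3, 111.0]
tool_rot: [3.138, -0.02, 1.88]
force: [-11.9, 31.8, -2.2]
width: -0.1
gripper_force: 16.9
```

>>> step_arm(
  plan=[
    {"dx": -0.01, "dy": 0, "dz": 0, "ax": 0, "ay": 0, "az": 0, "gripper": 0},
    {"dx": -0.01, "dy": 0, "dz": 0, "ax": 0, "ay": 0, "az": 0, "gripper": 0},
  ],
)

```text
clock: 5.85
eef_pos: [536.9, 206.1, 111.1]
tool_rot: [3.137, -0.027, 1.884]
force: [-14.6, 41.2, -2.9]
width: -0.3
gripper_force: 21.9
```

The handle is firmly against a stop. I'll back off, go up, and look.

>>> step_arm(
  plan=[
    {"dx": 0.08, "dy": 0, "dz": 0, "ax": 0, "ay": 0, "az": 0, "gripper": 0},
    {"dx": 0.08, "dy": 0, "dz": 0, "ax": 0, "ay": 0, "az": 0, "gripper": 0},
    {"dx": 0, "dy": 0, "dz": -0.15, "ax": 0, "ay": 0, "az": 0, "gripper": 0},
    {"dx": 0, "dy": 0, "dz": -0.2, "ax": 0, "ay": 0, "az": 0, "gripper": 0},
    {"dx": 0, "dy": 0, "dz": -0.15, "ax": 0, "ay": 0, "az": 0, "gripper": 1},
    {"dx": 0, "dy": -0.15, "dz": 0, "ax": 0, "ay": 0, "az": 0, "gripper": 1},
    {"dx": 0, "dy": -0.15, "dz": 0, "ax": 0, "ay": 0, "az": 0, "gripper": 1},
    {"dx": 0, "dy": 0, "dz": 0, "ax": 0, "ay": 0, "az": 0, "gripper": 1},
  ],
)

```text
clock: 6.85
eef_pos: [439.4, 201.7, 260.1]
tool_rot: [-3.137, 0.004, 1.871]
force: [0.7, 0.9, 0.2]
width: 72.1
gripper_force: 0.0
```

Run:
```python
from cell import ctrl
from h import *
np.set_printoptions(precision=1,suppress=True)
o=np.array([539,199.6]);X=np.array([.295,-.955]);Y=np.array([.955,.295])
im={}
for n in("scene","top"):
    i=ctrl.get_image(n); np.savez(n+"1.npz",**i);im[n]=i["color"]
    P=cloud(i);L=np.stack([(P[...,:2]-o)@X,(P[...,:2]-o)@Y,P[...,2]],-1)
    m=(L[...,0]>74)&(L[...,0]<110)&(abs(L[...,1])<30)&(L[...,2]>58)&(L[...,2]<75)
    q=L[m];print(n,len(q),q.mean(0) if len(q) else 0,np.percentile(q,[2,98],axis=0) if len(q) else 0)
    m=(abs(L[...,0])<60)&(abs(L[...,1])<30)&(L[...,2]>95)&(L[...,2]<125);q=L[m];print("handle",len(q),q.mean(0) if len(q) else 0)
    if n=="top":
        print(ctrl.read_state()["eef_pos"])
def c(a,x0,y0):return cv2.resize(a[y0:y0+60,x0:x0+80,::-1],(400,300),interpolation=cv2.INTER_CUBIC)
cv2.imwrite("pics/c1.png",np.hstack([c(im["scene"],178,134),c(im["top"],162,182)]))
```

```text
scene 130 [88.9 -1.3 65.6] [[ 74.7 -13.9  58.6]
 [100.   14.8  70.2]]
handle 52 [ 12.6  -0.8 108.2]
top 96 [86.8 -0.7 66.7] [[ 74.5 -14.5  60.5]
 [ 98.6  13.   71.1]]
handle 28 [ 11.   -1.1 112.6]
[443.1 203.6 260.5]
```

View pics/c1.png

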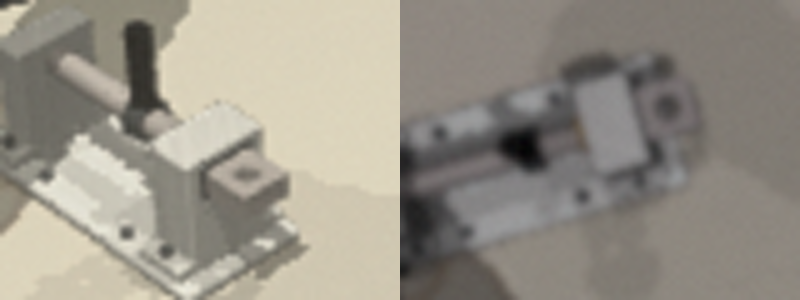

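The rod is home. Its flat end is out, with the hole at crop pixel (247,175) in the scene view and (268,105) in the top view. Next I'll get precise positions for the hole and the linch pin.

Run:
```python
from h import *
np.set_printoptions(precision=1,suppress=True)
for n,c,hc,pc in(("scene",(178,134),(247,175),(258,236)),("top",(162,182),(268,105),(300,172))):
    i=np.load(n+"1.npz");g=cv2.cvtColor(i["color"],cv2.COLOR_RGB2GRAY).astype(float)
    u0,v0=round(c[0]+hc[0]/5-.4),round(c[1]+hc[1]/5-.4)
    w=g[v0-3:v0+4,u0-3:u0+4];k=np.clip(np.percentile(w,60)-w,0,None)**1
    vv,uu=np.mgrid[v0-3:v0+4,u0-3:u0+4]
    # nearer dark core
    k[k<k.max()*.35]=0
    print(n,"hole read",ray(i,c[0]+hc[0]/5-.4,c[1]+hc[1]/5-.4,67),"centroid",ray(i,(k*uu).sum()/k.sum(),(k*vv).sum()/k.sum(),66))
    P=cloud(i);Q=P.reshape(-1,3)
    q=Q[(abs(Q[:,0]-534)<40)&(abs(Q[:,1]+205)<45)]
    h=q[(q[:,2]>62)];print(" head",len(h),h.mean(0),cv2.minAreaRect(h[:,:2].astype(np.float32)))
    hb=h[:,:2].mean(0)
    l=q[(q[:,2]>42)&(q[:,2]<58)&(np.hypot(*(q[:,:2]-hb).T)>14)]
    d=l[:,:2].mean(0)-hb;print(" loop",len(l),l.mean(0),np.degrees(np.arctan2(d[1],d[0])),np.hypot(*d))
    a=np.hypot(*(l[:,:2]-hb).T);f=l[a>30];d=f[:,:2].mean(0)-hb;print(" far",len(f),d,np.degrees(np.arctan2(d[1],d[0])),f[:,2].mean())
i=np.load("scene1.npz")["color"][248:296,262:326,::-1];j=np.load("top1.npz")["color"][188:236,316:380,::-1]
cv2.imwrite("pics/p1.png",np.hstack([cv2.resize(x,(400,300),interpolation=cv2.INTER_CUBIC) for x in(i,j)]))
```

```text
scene hole read [564.7 118.6  67. ] centroid [564.7 117.2  66. ]
 head 65 [ 532.9 -198.8   66.4] ((533.524169921875, -198.04656982421875), (16.66700553894043, 15.388498306274414), 32.55413055419922)
 loop 105 [ 543.7 -218.7   48.8] -61.43836667933987 22.633898406764725
 far 59 [ 15.5 -27.2] -60.245486583715525 50.22751930029442
top hole read [564.7 118.   67. ] centroid [564.1 118.5  66. ]
 head 40 [ 531.7 -197.2   66. ] ((531.8359375, -197.36114501953125), (14.803367614746094, 16.643714904785156), 27.146522521972656)
 loop 61 [ 543.9 -217.7   48.3] -59.252354334530985 23.830276956875792
 far 38 [ 14.8 -27.9] -62.092266168903095 49.81927727786346
```

View pics/p1.png

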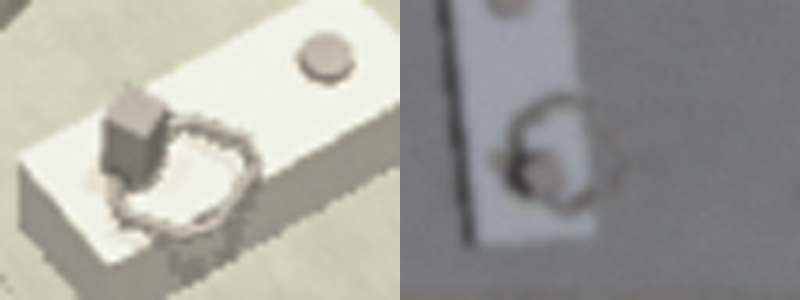

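Measured positions:
- **Linch pin:** (532.8, -197.8), yaw -60.5°, head top at z = 66.
- **Hole:** (564.3, 118.2).

I'll go above the pin.

>>> step_arm(
  plan=[
    {"dx": -0.195, "dy": -0.016, "dz": 0, "ax": 0, "ay": 0, "az": 0, "gripper": 0.6},
    {"dx": -0.195, "dy": -0.016, "dz": 0, "ax": 0, "ay": 0, "az": 0, "gripper": 0.6},
    {"dx": -0.195, "dy": -0.016, "dz": 0, "ax": 0, "ay": 0, "az": 0, "gripper": 0.6},
    {"dx": -0.195, "dy": -0.016, "dz": 0, "ax": 0, "ay": 0, "az": 0, "gripper": 0.6},
    {"dx": -0.195, "dy": -0.016, "dz": 0, "ax": 0, "ay": 0, "az": 0, "gripper": 0.6},
    {"dx": -0.195, "dy": -0.016, "dz": 0, "ax": 0, "ay": 0, "az": 0, "gripper": 0.6},
    {"dx": -0.195, "dy": -0.016, "dz": 0, "ax": 0, "ay": 0, "az": 0, "gripper": 0.6},
    {"dx": 0, "dy": 0, "dz": 0.15, "ax": 0, "ay": 0, "az": -0.069, "gripper": 0.6},
    {"dx": 0, "dy": 0, "dz": 0.15, "ax": 0, "ay": 0, "az": -0.069, "gripper": 0.6},
    {"dx": 0, "dy": 0, "dz": 0.13, "ax": 0, "ay": 0, "az": 0, "gripper": 0.6},
    {"dx": 0, "dy": 0, "dz": 0, "ax": 0, "ay": 0, "az": 0, "gripper": 0.6},
    {"dx": 0, "dy": 0, "dz": 0, "ax": 0, "ay": 0, "az": 0, "gripper": 0.6},
  ],
)

```text
clock: 8.45
eef_pos: [532.7, -197.0, 132.4]
tool_rot: [3.14, 0.001, 2.087]
force: [0.7, 0.7, 0.4]
width: 51.2
gripper_force: 0.0
```

>>> step_arm(
  plan=[
    {"dx": -0.002, "dy": 0, "dz": 0.1, "ax": 0, "ay": 0, "az": 0, "gripper": 0.6},
    {"dx": 0, "dy": 0, "dz": 0.08, "ax": 0, "ay": 0, "az": 0, "gripper": 0.6},
    {"dx": 0, "dy": 0, "dz": 0.024, "ax": 0, "ay": 0, "az": 0, "gripper": 0.6},
    {"dx": 0, "dy": 0, "dz": 0, "ax": 0, "ay": 0, "az": 0, "gripper": 0.6},
    {"dx": 0, "dy": 0, "dz": 0, "ax": 0, "ay": 0, "az": 0, "gripper": 0.3},
    {"dx": 0, "dy": 0, "dz": 0, "ax": 0, "ay": 0, "az": 0, "gripper": 0.2},
    {"dx": 0, "dy": 0, "dz": 0, "ax": 0, "ay": 0, "az": 0, "gripper": 0},
    {"dx": 0, "dy": 0, "dz": 0, "ax": 0, "ay": 0, "az": 0, "gripper": 0},
    {"dx": 0, "dy": 0, "dz": 0, "ax": 0, "ay": 0, "az": 0, "gripper": 0},
  ],
)

```text
clock: 9.57
eef_pos: [532.4, -197.2, 71.4]
tool_rot: [3.141, 0.001, 2.087]
force: [-0.6, 0.9, 6.3]
width: 14.4
gripper_force: 59.2
```

>>> step_arm(
  plan=[
    {"dx": 0, "dy": 0, "dz": -0.03, "ax": 0, "ay": 0, "az": 0, "gripper": 0},
    {"dx": 0, "dy": 0, "dz": -0.06, "ax": 0, "ay": 0, "az": 0, "gripper": 0},
    {"dx": 0, "dy": 0, "dz": -0.1, "ax": 0, "ay": 0, "az": 0, "gripper": 0},
    {"dx": 0, "dy": 0, "dz": -0.15, "ax": 0, "ay": 0, "az": 0.069, "gripper": 0},
    {"dx": 0, "dy": 0, "dz": -0.15, "ax": 0, "ay": 0, "az": 0.069, "gripper": 0},
    {"dx": 0, "dy": 0, "dz": 0, "ax": 0, "ay": 0, "az": 0, "gripper": 0},
    {"dx": 0, "dy": 0, "dz": 0, "ax": 0, "ay": 0, "az": 0, "gripper": 0},
  ],
)

```text
clock: 10.45
eef_pos: [531.2, -197.0, 217.7]
tool_rot: [-3.141, 0.0, 1.871]
force: [-0.2, 0.4, -1.0]
width: 14.4
gripper_force: 58.7
```

Run:
```python
from cell import ctrl
from h import *
i=ctrl.get_image("scene");np.savez("scene2.npz",**i);p=ctrl.read_state()["eef_pos"];print(p)
T=i["T"];c=T[:3,:3].T@(p-T[:3,3]);u=int(c[0]/c[2]*i["fx"]+i["cx"]);v=int(c[1]/c[2]*i["fy"]+i["cy"]);print(u,v)
x0,y0=u-40,v-30
cv2.imwrite("pics/g2.png",cv2.resize(i["color"][y0:y0+75,x0:x0+100,::-1],(800,600),interpolation=cv2.INTER_CUBIC))
```

```text
[ 530.86558773 -196.88625114  216.86821433]
284 207
```

View pics/g2.png

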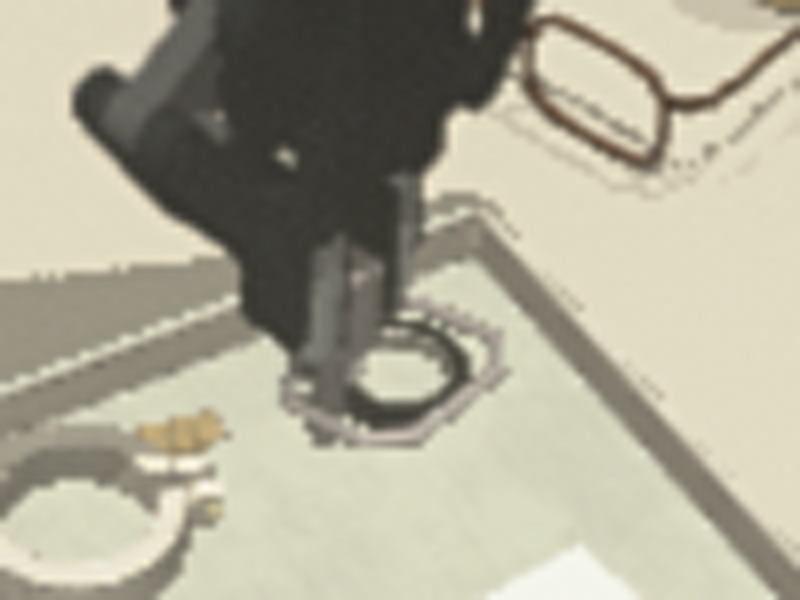

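The pin is held upright with the loop open and facing out past the fingers (crop, right side of 500,350). I'll hover over the hole and check the alignment.

>>> step_arm(
  plan=[
    {"dx": 0.162, "dy": 0.0695, "dz": 0, "ax": 0, "ay": 0, "az": 0, "gripper": 0},
    {"dx": 0.162, "dy": 0.0695, "dz": 0, "ax": 0, "ay": 0, "az": 0, "gripper": 0},
    {"dx": 0.162, "dy": 0.0695, "dz": 0, "ax": 0, "ay": 0, "az": 0, "gripper": 0},
    {"dx": 0.162, "dy": 0.0695, "dz": 0, "ax": 0, "ay": 0, "az": 0, "gripper": 0},
    {"dx": 0.162, "dy": 0.0695, "dz": 0, "ax": 0, "ay": 0, "az": 0, "gripper": 0},
    {"dx": 0.162, "dy": 0.0695, "dz": 0, "ax": 0, "ay": 0, "az": 0, "gripper": 0},
    {"dx": 0, "dy": 0, "dz": 0.13, "ax": 0, "ay": 0, "az": 0, "gripper": 0},
    {"dx": 0, "dy": 0, "dz": 0.127, "ax": 0, "ay": 0, "az": 0, "gripper": 0},
    {"dx": 0, "dy": 0, "dz": 0, "ax": 0, "ay": 0, "az": 0, "gripper": 0},
    {"dx": 0, "dy": 0, "dz": 0, "ax": 0, "ay": 0, "az": 0, "gripper": 0},
    {"dx": 0, "dy": 0, "dz": 0, "ax": 0, "ay": 0, "az": 0, "gripper": 0},
  ],
)

```text
clock: 11.88
eef_pos: [566.3, 118.7, 141.7]
tool_rot: [3.139, 0.0, 1.87]
force: [0.3, -0.7, -0.4]
width: 14.1
gripper_force: 58.8
```

Run:
```python
from cell import ctrl
from h import *
i=ctrl.get_image("scene");np.savez("scene3.npz",**i);p=ctrl.read_state()["eef_pos"];print(p)
T=i["T"]
def pr(q):
    c=T[:3,:3].T@(np.array(q)-T[:3,3]);return np.array([c[0]/c[2]*i["fx"]+i["cx"],c[1]/c[2]*i["fy"]+i["cy"]])
x0,y0=196,130
f=lambda q:np.round((pr(q)-[x0,y0]+.5)*10,1)
print("hole",f([564.3,118.2,67]),"tip expected",f([p[0]+.2,p[1]-.7,p[2]-61.4]),"px/mm",(f([564.3,118.2,77])-f([564.3,118.2,67]))/10)
cv2.imwrite("pics/g3.png",cv2.resize(i["color"][y0:y0+60,x0:x0+80,::-1],(800,600),interpolation=cv2.INTER_CUBIC))
```

```text
[566.21447241 118.62921775 141.67170958]
hole [314.1 392.5] tip expected [319.9 346.6] px/mm [-0.21 -3.3 ]
```

View pics/g3.png

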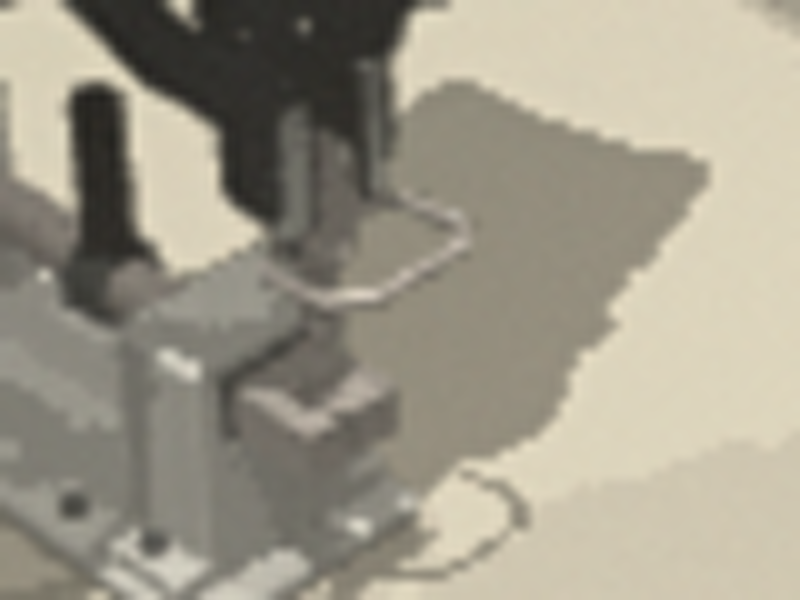

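The shank is at (322,330), where I predicted it. The loop is open and points out. I'll shift about 2 mm and lower slowly.

>>> step_arm(
  plan=[
    {"dx": 0.003, "dy": -0.0065, "dz": 0, "ax": 0, "ay": 0, "az": 0, "gripper": 0},
    {"dx": 0, "dy": 0, "dz": 0, "ax": 0, "ay": 0, "az": 0, "gripper": 0},
    {"dx": 0, "dy": 0, "dz": 0, "ax": 0, "ay": 0, "az": 0, "gripper": 0},
  ],
)

```text
clock: 12.3
eef_pos: [563.2, 118.8, 140.4]
tool_rot: [3.141, 0.0, 1.87]
force: [0.4, 1.3, -1.3]
width: 14.4
gripper_force: 58.8
```

>>> step_arm(
  plan=[
    {"dx": 0, "dy": 0, "dz": 0.02, "ax": 0, "ay": 0, "az": 0, "gripper": 0},
    {"dx": 0, "dy": 0, "dz": 0.02, "ax": 0, "ay": 0, "az": 0, "gripper": 0},
    {"dx": 0, "dy": 0, "dz": 0.01, "ax": 0, "ay": 0, "az": 0, "gripper": 0},
    {"dx": 0, "dy": 0, "dz": 0.01, "ax": 0, "ay": 0, "az": 0, "gripper": 0},
    {"dx": 0, "dy": 0, "dz": 0, "ax": 0, "ay": 0, "az": 0, "gripper": 0},
  ],
)

```text
clock: 12.92
eef_pos: [563.0, 118.8, 121.9]
tool_rot: [-3.141, -0.0, 1.87]
force: [0.2, -0.4, -0.2]
width: 14.5
gripper_force: 58.8
```

>>> step_arm(
  plan=[
    {"dx": 0, "dy": 0.0015, "dz": 0.015, "ax": 0, "ay": 0, "az": 0, "gripper": 0},
    {"dx": 0, "dy": 0, "dz": 0.015, "ax": 0, "ay": 0, "az": 0, "gripper": 0},
    {"dx": 0, "dy": 0, "dz": 0, "ax": 0, "ay": 0, "az": 0, "gripper": 0},
  ],
)

```text
clock: 13.3
eef_pos: [563.3, 118.8, 112.8]
tool_rot: [-3.141, 0.0, 1.87]
force: [-0.4, 0.1, -0.9]
width: 14.3
gripper_force: 58.8
```

>>> step_arm(
  plan=[
    {"dx": 0, "dy": 0, "dz": 0.015, "ax": 0, "ay": 0, "az": 0, "gripper": 0},
    {"dx": 0, "dy": 0, "dz": 0.01, "ax": 0, "ay": 0, "az": 0, "gripper": 0},
    {"dx": 0, "dy": 0, "dz": 0, "ax": 0, "ay": 0, "az": 0, "gripper": 0},
  ],
)

```text
clock: 13.68
eef_pos: [563.4, 118.9, 105.4]
tool_rot: [-3.141, 0.0, 1.87]
force: [0.4, -0.8, 0.1]
width: 14.4
gripper_force: 58.8
```

>>> step_arm(
  plan=[
    {"dx": 0, "dy": 0, "dz": 0.006, "ax": 0, "ay": 0, "az": 0, "gripper": 0},
    {"dx": 0, "dy": 0, "dz": 0.005, "ax": 0, "ay": 0, "az": 0, "gripper": 0},
    {"dx": 0, "dy": 0, "dz": 0, "ax": 0, "ay": 0, "az": 0, "gripper": 0},
  ],
)

```text
clock: 14.05
eef_pos: [563.6, 118.9, 102.4]
tool_rot: [3.142, 0.0, 1.87]
force: [-0.7, -0.1, -1.7]
width: 14.1
gripper_force: 58.9
```

>>> step_arm(
  plan=[
    {"dx": 0, "dy": 0, "dz": 0.004, "ax": 0, "ay": 0, "az": 0, "gripper": 0},
    {"dx": 0, "dy": 0, "dz": 0, "ax": 0, "ay": 0, "az": 0, "gripper": 0},
  ],
)

```text
clock: 14.3
eef_pos: [563.7, 119.0, 102.1]
tool_rot: [3.141, 0.0, 1.87]
force: [-2.0, -0.7, 6.8]
width: 14.1
gripper_force: 59.9
```

>>> step_arm(
  plan=[
    {"dx": 0, "dy": 0, "dz": 0.004, "ax": 0, "ay": 0, "az": 0, "gripper": 0},
    {"dx": 0, "dy": 0, "dz": 0, "ax": 0, "ay": 0, "az": 0, "gripper": 0},
  ],
)

```text
clock: 14.55
eef_pos: [563.7, 119.0, 102.0]
tool_rot: [3.141, 0.001, 1.87]
force: [-4.0, -1.0, 15.5]
width: 14.3
gripper_force: 61.0
```

Seated, with 15 N of contact force. I'll relax the push, open the gripper and lift off.

>>> step_arm(
  plan=[
    {"dx": 0, "dy": 0, "dz": -0.006, "ax": 0, "ay": 0, "az": 0, "gripper": 0},
    {"dx": 0, "dy": 0, "dz": 0, "ax": 0, "ay": 0, "az": 0, "gripper": 0.25},
    {"dx": 0, "dy": 0, "dz": 0, "ax": 0, "ay": 0, "az": 0, "gripper": 0.35},
    {"dx": 0, "dy": 0, "dz": 0, "ax": 0, "ay": 0, "az": 0, "gripper": 0.4},
    {"dx": 0, "dy": 0, "dz": 0, "ax": 0, "ay": 0, "az": 0, "gripper": 0.4},
    {"dx": 0, "dy": 0, "dz": -0.05, "ax": 0, "ay": 0, "az": 0, "gripper": 0.4},
    {"dx": 0, "dy": 0, "dz": -0.1, "ax": 0, "ay": 0, "az": 0, "gripper": 0.4},
    {"dx": 0, "dy": 0, "dz": -0.15, "ax": 0, "ay": 0, "az": 0, "gripper": 0},
    {"dx": 0, "dy": -0.2, "dz": -0.05, "ax": 0, "ay": 0, "az": 0, "gripper": 0},
    {"dx": 0, "dy": -0.2, "dz": 0, "ax": 0, "ay": 0, "az": 0, "gripper": 0},
    {"dx": 0, "dy": 0, "dz": 0, "ax": 0, "ay": 0, "az": 0, "gripper": 0},
    {"dx": 0, "dy": 0, "dz": 0, "ax": 0, "ay": 0, "az": 0, "gripper": 0},
  ],
)

```text
clock: 16.05
eef_pos: [450.2, 83.9, 208.0]
tool_rot: [3.138, 0.0, 1.87]
force: [0.4, -0.1, -0.1]
width: 0.3
gripper_force: 0.0
```

Run:
```python
from cell import ctrl
from h import *
np.set_printoptions(precision=1,suppress=True)
h=np.array([564.,118.3]);X=np.array([.295,-.955]);Y=np.array([.955,.295]);im=[]
for n,x0,y0 in(("scene",196,130),("top",170,178)):
    i=ctrl.get_image(n);P=cloud(i).reshape(-1,3);L=np.c_[(P[:,:2]-h)@X,(P[:,:2]-h)@Y,P[:,2]]
    q=L[(np.hypot(L[:,0],L[:,1])<18)&(L[:,2]>88)&(L[:,2]<110)];print(n,"head",len(q),q.mean(0),q.max(0))
    q=L[(L[:,0]>20)&(L[:,0]<50)&(abs(L[:,1])<30)&(L[:,2]>68)&(L[:,2]<95)];print(" loop",len(q),q.mean(0),np.percentile(q,[5,95],axis=0))
    im.append(cv2.resize(i["color"][y0:y0+60,x0:x0+80,::-1],(400,300),interpolation=cv2.INTER_CUBIC))
print(ctrl.read_state()["eef_pos"])
cv2.imwrite("pics/r4.png",np.hstack(im))
```

```text
scene head 53 [ 2.4 -0.4 95.4] [10.2  9.2 99.9]
 loop 37 [32.6 -2.5 81.4] [[ 22.5 -21.4  78.7]
 [ 37.7  19.8  83.6]]
top head 43 [ 0.1 -0.6 96.9] [  7.9   7.4 100.8]
 loop 36 [30.8  0.1 79.8] [[ 20.9 -21.9  77. ]
 [ 36.5  20.4  82.5]]
[450.8  84.2 207.5]
```

View pics/r4.png

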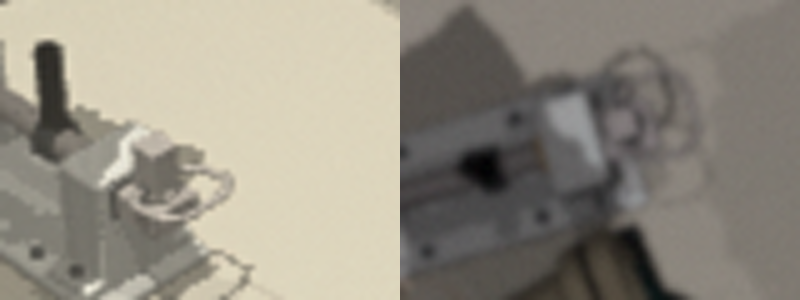

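The pin is seated, its head top at z ≈ 97. The loop is open along the rod axis with its bar about 36 mm out. I'll go above the bar with the fingers shut.

>>> step_arm(
  plan=[
    {"dx": -0.042, "dy": 0.131, "dz": 0, "ax": 0, "ay": 0, "az": 0, "gripper": 0},
    {"dx": -0.042, "dy": 0.131, "dz": 0, "ax": 0, "ay": 0, "az": 0, "gripper": 0},
    {"dx": -0.042, "dy": 0.131, "dz": 0, "ax": 0, "ay": 0, "az": 0, "gripper": 0},
    {"dx": 0, "dy": 0, "dz": 0.15, "ax": 0, "ay": 0, "az": 0, "gripper": 0},
    {"dx": 0, "dy": 0, "dz": 0.13, "ax": 0, "ay": 0, "az": 0, "gripper": 0},
    {"dx": 0, "dy": 0, "dz": 0.04, "ax": 0, "ay": 0, "az": 0, "gripper": 0},
    {"dx": 0, "dy": 0, "dz": 0, "ax": 0, "ay": 0, "az": 0, "gripper": 0},
    {"dx": 0, "dy": 0, "dz": 0, "ax": 0, "ay": 0, "az": 0, "gripper": 0},
  ],
)

```text
clock: 17.15
eef_pos: [574.1, 82.7, 112.3]
tool_rot: [3.139, 0.0, 1.87]
force: [-0.2, -0.4, -0.8]
width: -0.3
gripper_force: 0.0
```

>>> step_arm(
  plan=[
    {"dx": 0, "dy": 0, "dz": 0.015, "ax": 0, "ay": 0, "az": 0, "gripper": 0},
    {"dx": 0, "dy": 0, "dz": 0.015, "ax": 0, "ay": 0, "az": 0, "gripper": 0},
    {"dx": 0, "dy": 0, "dz": 0.015, "ax": 0, "ay": 0, "az": 0, "gripper": 0},
    {"dx": 0, "dy": 0, "dz": 0.015, "ax": 0, "ay": 0, "az": 0, "gripper": 0},
  ],
)

```text
clock: 17.65
eef_pos: [572.9, 82.0, 92.6]
tool_rot: [3.141, 0.0, 1.87]
force: [-0.1, -0.2, 1.1]
width: -0.0
gripper_force: 0.4
```

>>> step_arm(
  plan=[
    {"dx": 0, "dy": 0, "dz": 0.015, "ax": 0, "ay": 0, "az": 0, "gripper": 0},
    {"dx": 0, "dy": 0, "dz": 0.015, "ax": 0, "ay": 0, "az": 0, "gripper": 0},
    {"dx": 0, "dy": 0, "dz": 0.015, "ax": 0, "ay": 0, "az": 0, "gripper": 0},
  ],
)

```text
clock: 18.02
eef_pos: [572.6, 82.4, 78.9]
tool_rot: [-3.141, -0.0, 1.87]
force: [-0.1, -0.9, 1.0]
width: -0.3
gripper_force: 0.1
```

>>> step_arm(
  plan=[
    {"dx": 0, "dy": 0, "dz": 0.015, "ax": 0, "ay": 0, "az": 0, "gripper": 0},
    {"dx": 0, "dy": 0, "dz": 0.01, "ax": 0, "ay": 0, "az": 0, "gripper": 0},
    {"dx": 0, "dy": 0, "dz": 0, "ax": 0, "ay": 0, "az": 0, "gripper": 0},
  ],
)

```text
clock: 18.4
eef_pos: [572.6, 82.1, 71.5]
tool_rot: [-3.141, 0.0, 1.87]
force: [0.9, 0.6, -0.8]
width: 0.0
gripper_force: 0.0
```

Probably snapped shut. I'll retreat outward a little, then up and aside, and look.

>>> step_arm(
  plan=[
    {"dx": -0.03, "dy": 0, "dz": 0, "ax": 0, "ay": 0, "az": 0, "gripper": 0},
    {"dx": -0.03, "dy": 0, "dz": 0, "ax": 0, "ay": 0, "az": 0, "gripper": 0},
    {"dx": 0, "dy": 0, "dz": -0.1, "ax": 0, "ay": 0, "az": 0, "gripper": 0},
    {"dx": 0, "dy": 0, "dz": -0.2, "ax": 0, "ay": 0, "az": 0, "gripper": 0},
    {"dx": 0, "dy": 0, "dz": -0.2, "ax": 0, "ay": 0, "az": 0, "gripper": 0},
    {"dx": 0, "dy": -0.2, "dz": 0, "ax": 0, "ay": 0, "az": 0, "gripper": 0},
    {"dx": 0, "dy": -0.2, "dz": 0, "ax": 0, "ay": 0, "az": 0, "gripper": 0},
    {"dx": 0, "dy": 0, "dz": 0, "ax": 0, "ay": 0, "az": 0, "gripper": 0},
    {"dx": 0, "dy": 0, "dz": 0, "ax": 0, "ay": 0, "az": 0, "gripper": 0},
  ],
)

```text
clock: 19.52
eef_pos: [464.5, 29.1, 222.5]
tool_rot: [3.139, 0.001, 1.869]
force: [0.5, -0.2, 0.2]
width: -0.1
gripper_force: 0.0
```

Run:
```python
from cell import ctrl
from h import *
np.set_printoptions(precision=1,suppress=True)
h=np.array([564.,118.3]);X=np.array([.295,-.955]);Y=np.array([.955,.295]);im=[]
for n,x0,y0 in(("scene",196,130),("top",170,178)):
    i=ctrl.get_image(n);P=cloud(i).reshape(-1,3);L=np.c_[(P[:,:2]-h)@X,(P[:,:2]-h)@Y,P[:,2]]
    q=L[(np.hypot(L[:,0],L[:,1])<18)&(L[:,2]>88)&(L[:,2]<110)];print(n,"head",len(q),q.mean(0),q.max(0))
    q=L[(L[:,0]>18)&(L[:,0]<50)&(abs(L[:,1])<30)&(L[:,2]>20)&(L[:,2]<95)];print(" loop out",len(q))
    q=L[(L[:,0]>8)&(L[:,0]<20)&(abs(L[:,1])<12)&(L[:,2]>60)&(L[:,2]<72)];print(" rod end",len(q),q[:,0].max())
    im.append(cv2.resize(i["color"][y0:y0+60,x0:x0+80,::-1],(400,300),interpolation=cv2.INTER_CUBIC))
cv2.imwrite("pics/r5.png",np.hstack(im))
```

```text
scene head 56 [ 1.8 -1.1 95.2] [  9.3   8.3 100.1]
 loop out 0
 rod end 35 15.625218390531339
top head 43 [-0.7 -0.6 96.4] [  6.9   7.4 101. ]
 loop out 0
 rod end 20 13.582593806764152
```

View pics/r5.png

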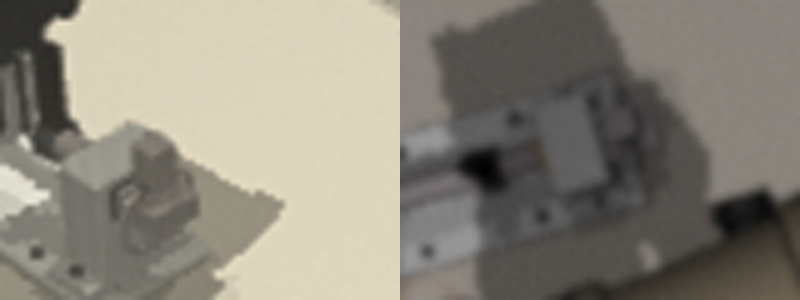

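The loop no longer stands out past the rod end, in the picture or the depth data, and it hangs beside the rod (about (135,195) in the left crop). The pin is upright and seated, and the gripper is clear. I'll hand in.

```bash
python3 -c "
from cell import ctrl
print(ctrl.finish_job())"
```

```text
the job is handed in; nothing more can be done
None
```

The job is handed in at about 20 s on the clock, with no verdict returned: the rod is home, the linch pin is seated in the cross hole, and the final images show the loop shut round the rod end with the gripper clear (loop angle not measured directly).

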